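Fit the collet spindle into the bead spinner's hub and hold it home

ROBOT

A 6-joint arm with a two-finger parallel gripper is mounted at the origin on the work surface. World frame = base frame: x ahead of the robot, y to its left, z up, the work surface at z = 0. Lengths are in mm, angles in degrees, forces in N, time in s.
With the tool pointing down it reaches from about 350 to 850 mm from the base axis. Payload 8.1 kg.
Tool frame: the origin (TCP) lies midway between the tips of the shut fingers; the grasp point (between the pads) lies 19 mm behind it (r.grasp_offset is the distance from the TCP to the grasp point, in mm); z points along the fingers, x is the direction in which the jaws open and shut, and the axes are right-handed (so a half turn about z gives the same grasp; the last joint's range is limited). The gripper opens to 85 mm and grips with 20 to 120 N. Pads are 22 mm wide; open, the fingers measure 114 mm over their backs; the gripper's body (76 mm by 85 mm) begins 54 mm behind the grasp point. The pads swing forward as they close: fully open they stand 13 mm farther back than shut.
Start: joints at [70.451, 7.471, 85.268, -0, 87.261, -4.893], TCP at [151.789, 580.487, 231.292] pointing down, gripper open.
Joint ranges: [-169.43, 169.43], [-51.17, 129.36], [1.28, 143.12], [-76.62, 256.62], [0, 156.53], [-152.29, 152.29]. Speed limits (degrees/s): [136.94, 136.94, 159.86, 180, 180, 180].

INTERFACE

Orientations are given as [roll, pitch, yaw] about the fixed x, y, z axes, in that order (R = Rz(yaw) Ry(pitch) Rx(roll)).
In Python, from bench import r, optics, hand_in gives the robot as it stands.
- The arm moves only by the shell command python3 -m pendant 'ROWS' [FORCE]. ROWS is JSON, a list of rows, each a list of 5 numbers: the opening, from 0 (shut) to 1 (fully open), then the shift along the tool's x, y, z in mm, then the turn about the tool's z in degrees. A call has 1 to 10 rows; each row shifts and turns the commanded pose from where the row before left it, along the tool's axes as they then stand; what a row does not reach is not made up. A row lasts 1/10 s, in which the tool goes at most 50 mm and 8.59 degrees, less where a joint would pass 70% of its speed; a pose out of reach is approached as far as the arm can. A call with a gripper value outside its range is refused whole. The fingers move at their own pace and stop on an object; FORCE is the grip in N (left out, the last holds). Time passes only in rows, so rows that do not move let the fingers close. It gives the time, the measured TCP pose, the force and the opening at its end, in the units of the state.
- r.sense(): the state, without advancing time (a new reading comes with each control period).
- optics.snapshot(name): name is "side" or "top"; returns (picture, depth): 420x560x3 uint8, blue, green, red; 420x560 float32, mm along the optical axis (not along the pixel's ray), 0 where there is no reading.
- optics.camera_params(name): a dict with "camera_matrix" (3x3 intrinsics, pixels), "eye" and "orientation" of the camera in the world. Camera axes: x right, y down, z forward; pixel columns grow to the right and rows downward; lengths in mm; the calibration is good to about 2 mm. A picture is of the moment at which its call begins. camera_params takes no time and is no camera call.
- hand_in(): hands the job in, once; it reports no verdict.
Trained networks look in the newest picture that a camera, given by its name, has taken for a name from the list of things; names that differ only in an ending like _2 or _b are one class to them, and where a whole thing is asked for, a point or a joint stands for the part that bears it (a point fixed in the world has none). Each returns a list of dicts, best first, with "score" (0 to 1); they miss things now and then, are a little off and sometimes report something else, mostly with a low value. They report only what shows in the picture. A call takes as long as a camera call. They do not tell look-alikes from the thing itself.
- optics.search_frame(camera, query): "at" ([x, y, z] in mm, in world coordinates, good to about 4 mm: the middle of the surface that is visible of it).
The state is a dict: "time": time; "joint_pos": joint angles; "qd": joint speeds; "joint_efforts": joint torques, N m; "tool_pos": TCP position; "tcp_rot": TCP orientation; "ft_force": force on the tool from outside, world axes, zero at the start; "wrist_torque": the same for the moment, N m; "finger_gap": finger opening in mm.
Only numpy, scipy, OpenCV 4.12 (cv2) and the standard library are available. Lean on these libraries where they do the work, as an engineer would, in place of code of your own. Each camera call takes 0.05 s, during which the arm holds its last target. There are 200 camera calls.

TASK

Lift the collet spindle (square body with two flats, not the cone-tipped reamer) out of the rack and push its keyed shaft into the hub of the bench spinner's pulley, turning it until the key slips into the keyway; keep pushing against the ejector spring until its flange sits flat on the hub. Finish still gripping the spindle by its flats and pressing it fully home: do not let go, or it springs back up. Leave the reamer, jar, cup and shaping block where they are.

Things in the scene. Friction and masses are not known exactly. Their poses are not given: they have to be found in the camera images.
- spindle: Steel collet spindle, 0.4 kg, standing shaft-down in a rack hole on its flange. Origin: centre of the flange's underside; z up the axis, x towards the key. Flange 44 mm across, 8 mm thick. Shaft below: 20 mm round, 44 mm long, last 4 mm tapered to 14 mm. Above the flange: block with flats 28 mm apart facing +y and -y, 34 mm wide, up to z = 42 mm; round collet nut 27 mm across up to 56 mm.
- spindle_key (a point): Middle of the lower end of the key, 12 mm from the shaft's axis on its +x side, 30 mm below the flange. The key is 6 mm wide, stands 3.5 mm proud of the shaft and runs from here up to the flange; the 14 mm of shaft below it are a plain round pilot. A small square set screw sticks 7 mm out of the flange's edge right above the key. Axes as the spindle.
- spindle_grip (a point): Point on the spindle's axis between the two wrench flats, 32 mm above the spindle's origin: a good place to grip it (fingers closing along the spindle's y, tips clear of the flange). Axes as the spindle.
- hub_mouth (a point): Centre of the bore at the flat top of the spinner's steel hub, 125 mm above the bench; z up, x towards the keyway. Hub 48 mm across, standing 25 mm above its 91 mm pulley. Bore 22 mm, 34 mm deep to the ejector; keyway 8 mm wide, cut 4.5 mm into the bore wall, full depth, open on top. Hub and pulley turn about z, held by about 0.35 N m of belt friction.
- ejector (a joint): Spring ejector pin in the bore, m pressed down: 0 at rest with its top 34 mm below the hub face; about 0.010 when the spindle's flange rests on the hub face. It pushes up with 7 N at first, 12 N there, and lifts the released spindle again.
- rack: Fixed folded-aluminium stand, 76 x 190 mm (feet 250 mm), top plate 75 mm above the bench, 6 mm thick, with two 30 mm holes at y = -50 and +50 mm; origin on the bench under its centre.
- reamer: The other spindle in the rack: the same flange and shaft, but a round body 24 mm in diameter and a dark cone ending in a point 66 mm above its origin (centre of the flange's underside). Leave it.
- jar: Glass jam jar of aqua glass lumps, 74 mm in diameter, 100 mm tall; origin: centre of its base. Leave it.
- bead_cup: Dented aluminium cup, 68 mm across the rim, 50 mm tall; origin: centre of its base. Leave it.
- shaping_block: Cast iron block with grooves, 80 x 60 x 28 mm; origin: centre of its base. Leave it.
- spinner: Fixed housing of the bench spinner, 160 x 310 mm, deck 70 mm above the bench; origin on the bench under the hub's axis, housing from y = -225 to +85 mm; a small motor pulley (top at 108 mm) stands at y = -165 mm with a belt to the hub's pulley.
Not all that is in view belongs to the job. What is shaped like the spindle but red or turquoise is not meant.

How it is judged (in metres and radians):
On the way, in this order (a step that is already met when the one before it is completed fails the run):
1. the spindle is lifted clear of the rack in the fingers (height (world z) of spindle above 0.125 m and contact force between the fingers and spindle above 2 N and horizontal distance between spindle and hub_mouth above 0.05 m), for 0.1 s.
2. the key has slipped into the keyway (z of spindle in the frame of hub_mouth below 0.026 m and horizontal distance between spindle and hub_mouth below 0.004 m and angle between the x axis of spindle and the x axis of hub_mouth, either way round below 0.25 rad), for 0.05 s.
At the end, for the whole second after the job is handed in: Spindle flange within 2 mm of the hub face, shaft within 3 mm of the bore axis and within 0.06 rad of upright, ejector pressed over 8 mm, spindle at rest and still gripped: finger force over 3 N, grasp point within 25 mm of its grip point (z of spindle in the frame of hub_mouth between -0.003 and 0.002 m and horizontal distance between spindle and hub_mouth below 0.003 m and angle between spindle's own z axis and vertical below 0.06 rad and value of joint ejector above 0.008 m and contact force between the fingers and spindle above 3 N and distance between the grasp point and spindle_grip below 0.025 m and linear speed of spindle below 0.02 m/s); the arm keeps its last pose, push and grip.
It fails at once if the reamer spindle is disturbed (distance of reamer from where it was at the start of the episode above 0.02 m).
It fails at once if the jar is moved (distance of jar from where it was at the start of the episode above 0.02 m).
It fails at once if the bead cup is moved (distance of bead_cup from where it was at the start of the episode above 0.02 m).
It fails at once if the shaping block is moved (distance of shaping_block from where it was at the start of the episode above 0.02 m).
It also fails if it takes over 38 s, if anything falls off the work surface, if the arm or the gripper's body presses on something with over 40 N, if the wrist force passes 120 N, or if a joint passes its speed limit or range.

## Working session

There is one attempt and no reset: what is moved stays moved. The work goes in short steps, Python scripts to look and compute and a shell command to move; the robot and the scene stay as the last step left them, time stands still between calls to the robot, and variables do not carry over. Pictures are saved under pics/ and viewed, about 8 in all and at most 12, crops included, and the job is handed in when it is done.

```bash
mkdir -p pics; cat > h.py <<'E'
import numpy as np, cv2
from bench import r, optics, hand_in
from scipy.spatial.transform import Rotation as R
def cam(n):
    p=optics.camera_params(n); return np.array(p["camera_matrix"]),np.array(p["eye"],float),p["orientation"]
E
python3 - <<'E'
from h import *
for n in("side","top"):
    im,d=optics.snapshot(n); cv2.imwrite(f"pics/{n}0.png",im); np.save(f"{n}0.npy",d)
    print(optics.camera_params(n))
    for q in("spindle","reamer","rack","hub_mouth","spinner","jar","bead_cup","shaping_block"):
        try: print(q,[(np.round(o["at"]),round(o["score"],2)) for o in optics.search_frame(n,q)])
        except Exception as e: print(q,e)
print(r.sense())
E
```

```text
{'camera_matrix': array([[416.23289558,   0.        , 280.13705125],
       [  0.        , 416.23289558, 213.85086339],
       [  0.        ,   0.        ,   1.        ]]), 'eye': array([500.09889633, 701.63237754, 540.92301412]), 'orientation': array([-127.32486949,    1.03999735, -173.45256294])}
spindle [(array([388., 280.,  71.]), 0.86), (array([630., 265.,  68.]), 0.67), (array([520., 293., 106.]), 0.65), (array([484., 444.,  76.]), 0.62)]
reamer [(array([500., 191.,  88.]), 0.77)]
rack [(array([525., 320.,  72.]), 0.93), (array([703., 345.,  34.]), 0.57)]
hub_mouth [(array([ 538., -138.,   98.]), 0.85), (array([500., 194.,  87.]), 0.65)]
spinner [(array([ 545., -128.,   76.]), 0.89)]
jar [(array([757., 127.,  68.]), 0.66), (array([529., 293., 106.]), 0.42)]
bead_cup [(array([361.,  20.,  34.]), 0.56)]
shaping_block [(array([704., 343.,  32.]), 0.89)]
{'camera_matrix': array([[504.18995489,   0.        , 277.86900624],
       [  0.        , 504.18995489, 198.50767684],
       [  0.        ,   0.        ,   1.        ]]), 'eye': array([ 384.91393116,  115.90376623, 1242.5456201 ]
[... 578 characters left out ...]
array([506., 227.,  79.]), 0.4)]
{'time': 0.9, 'joint_pos': array([ 7.04506683e+01,  7.47037299e+00,  8.52685910e+01, -1.37487881e-03,
        8.72614898e+01, -4.89388455e+00]), 'qd': array([-0.00015128,  0.09194334,  0.02029175,  0.03237241, -0.06084738,
       -0.02723906]), 'joint_efforts': array([-8.92855660e-04, -5.69279766e+01, -5.00893986e+01, -1.04011629e-04,
        7.95455435e-04, -2.21678692e-05]), 'tool_pos': array([151.79768945, 580.47735673, 231.29290739]), 'tcp_rot': array([1.79998670e+02, 5.69288768e-04, 7.53446185e+01]), 'ft_force': array([ 0.77842141, -0.17643841, -0.19391592]), 'wrist_torque': array([-0.01637668, -0.00964099,  0.03976588]), 'finger_gap': 85.21331428433453}
```

View pics/side0.png

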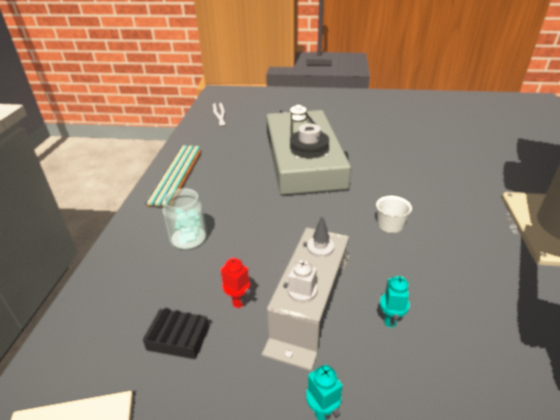

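View pics/top0.png

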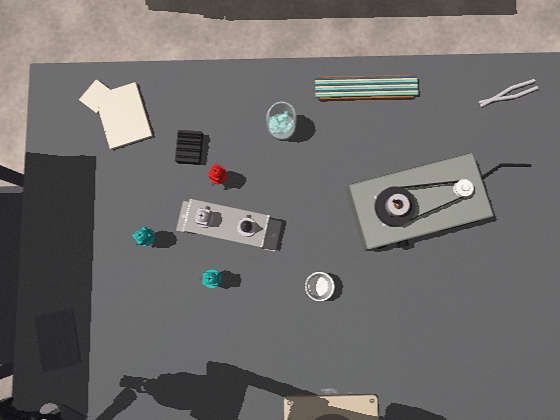

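The steel square-bodied spindle is at side (302,278) and top (203,216). The cone-tipped reamer is at side (321,235), and red and turquoise look-alikes are at side (236,282), (396,300) and (324,393). Only the first is steel with a square body in the rack. I'll confirm in enlarged crops and also look at the hub's keyway.

```bash
python3 - <<'E'
from h import *
s=cv2.imread("pics/side0.png");t=cv2.imread("pics/top0.png")
c=lambda im,u,v,w=20:cv2.resize(im[v-w:v+w,u-w:u+w],(390,290) if 0 else (300,300),interpolation=cv2.INTER_CUBIC)
cv2.imwrite("pics/crop1.png",np.vstack([np.hstack([c(s,302,278,30),c(s,310,136,25)]),np.hstack([c(t,203,216),c(t,397,206,20)])]))
E
```

```text
(no output)
```

View pics/crop1.png

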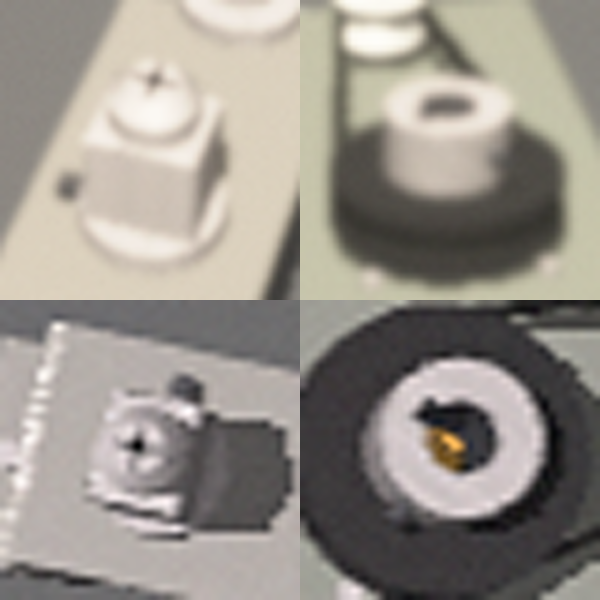

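The crop confirms that the square steel body with a collet nut is the spindle. Its set screw lies towards upper right in the top view, and the hub keyway is at the bore's upper left. Next I'll rectify planes at known heights from both cameras to get metric positions.

```bash
cat >> h.py <<'E'
def proj(n,P):
    K,e,o=cam(n); Rm=R.from_euler("xyz",o,degrees=True).as_matrix()
    q=(np.atleast_2d(P)-e)@Rm@K.T
    return q[:,:2]/q[:,2:]
def rect(n,im,cx,cy,z,w=40,s=5):
    # output: image up=+x, left=+y ; pixel = (w-(y-cy))*s , (w-(x-cx))*s
    g=np.arange(2*w*s)/s; Y,X=np.meshgrid(cy+w-g,cx+w-g)
    uv=proj(n,np.c_[X.ravel(),Y.ravel(),np.full(X.size,z)]).astype(np.float32).reshape(X.shape+(2,))
    return cv2.remap(im,uv[...,0],uv[...,1],cv2.INTER_CUBIC)
def grid(im,w=40,s=5):
    im=im.copy()
    for k in range(0,2*w,10):
        cv2.line(im,(k*s,0),(k*s,2*w*s),(0,200,0) if k!=w else (0,0,255),1);cv2.line(im,(0,k*s),(2*w*s,k*s),(0,200,0) if k!=w else (0,0,255),1)
    return im
E
python3 - <<'E'
from h import *
I={n:cv2.imread(f"pics/{n}0.png") for n in("side","top")}
D={n:np.load(f"{n}0.npy") for n in I}
def cloud(n):
    K,e,o=cam(n);Rm=R.from_euler("xyz",o,degrees=True).as_matrix()
    v,u=np.mgrid[:420,:560]; d=D[n]
    p=np.stack([(u-K[0,2])/K[0,0]*d,(v-K[1,2])/K[1,1]*d,d],-1)
    return p@Rm.T+e
for n in I:
    c=cloud(n);x,y,z=c[...,0],c[...,1],c[...,2]; ok=D[n]>0
    for nm,cx,cy,lo,hi in(("spin nut",517,280,128,150),("spin flange/box",517,280,84,128),("hub",540,-140,118,135),("pulley",540,-140,90,112),("rack",510,225,65,84)):
        m=ok&(np.hypot(x-cx,y-cy)<(35 if nm!="rack" else 90))&(z>lo)&(z<hi); print(n,nm,m.sum(),np.round([np.median(x[m]),np.median(y[m]),np.percentile(z[m],[10,50,90])[1],np.percentile(z[m],90)],1) if m.any() else "", np.round([(x[m].min()+x[m].max())/2,(y[m].min()+y[m].max())/2],1) if m.any() else "")
a=np.hstack([grid(rect("top",I["top"],540,-140,125,30,5),30,5),grid(rect("side",I["side"],540,-140,125,30,5),30,5)])
b=np.hstack([grid(rect("top",I["top"],520,275,86,30,5),30,5),grid(rect("side",I["side"],520,275,86,30,5),30,5)])
cv2.imwrite("pics/rect.png",np.vstack([a,b]))
E
```

```text
side spin nut 147 [523.7 283.5 131.1 132.6] [523.7 282.9]
side spin flange/box 710 [522.7 292.6 107.8 123.6] [526.2 287.5]
side hub 207 [ 539.7 -149.7  125.6  127.5] [ 540.  -153.3]
side pulley 369 [ 539.6 -131.5  101.5  107. ] [ 539.9 -137.6]
side rack 2610 [504.2 233.1  76.2  80.4] [511.2 225. ]
top spin nut 73 [522.9 283.6 130.2 132.7] [522.5 282.5]
top spin flange/box 183 [517.  277.2 116.4 126.7] [526.5 283.4]
top hub 269 [ 538.1 -152.9  125.3  128.1] [ 538.1 -153.5]
top pulley 424 [ 540.6 -131.7  100.4  104.1] [ 539.9 -139.1]
top rack 1952 [506.1 224.1  75.8  79.7] [509.2 225.4]
```

View pics/rect.png

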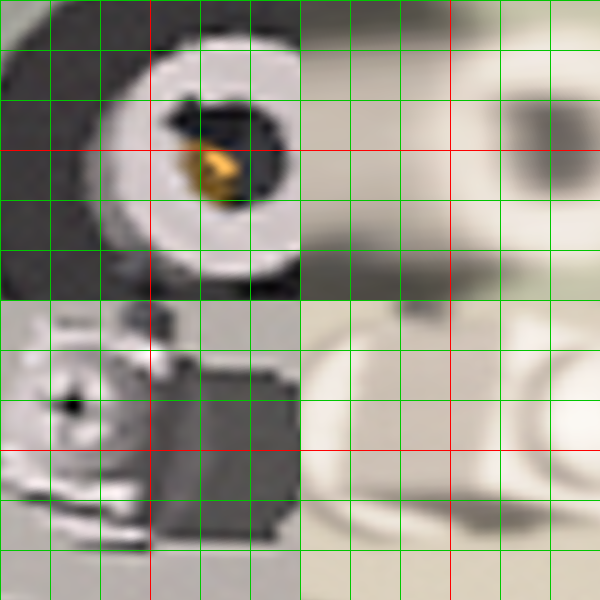

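Bore centre is at about (539,-157) and the keyway points to roughly 50°. I'll re-centre and add the spindle's other heights.

```bash
python3 - <<'E'
from h import *
I={n:cv2.imread(f"pics/{n}0.png") for n in("side","top")}
g=lambda n,x,y,z:grid(rect(n,I[n],x,y,z,30,4),30,4)
a=np.hstack([g("top",539,-157,125),g("side",539,-157,125),g("top",523,283,117)])
b=np.hstack([g("top",523,283,131),g("side",523,283,131),g("side",523,283,117)])
c=[g("top",523,283,83),g("side",523,283,83),g("top",523,283,79)]
cv2.imwrite("pics/rect2.png",cv2.resize(np.vstack([a,b,np.hstack(c)]),(600,600),interpolation=cv2.INTER_AREA) if 0 else np.vstack([a,b,np.hstack(c)])[:600+120])
E
python3 -c "
import cv2;i=cv2.imread('pics/rect2.png');cv2.imwrite('pics/rect3.png',cv2.resize(i,(600,600),interpolation=cv2.INTER_AREA))"
```

```text
(no output)
```

View pics/rect3.png

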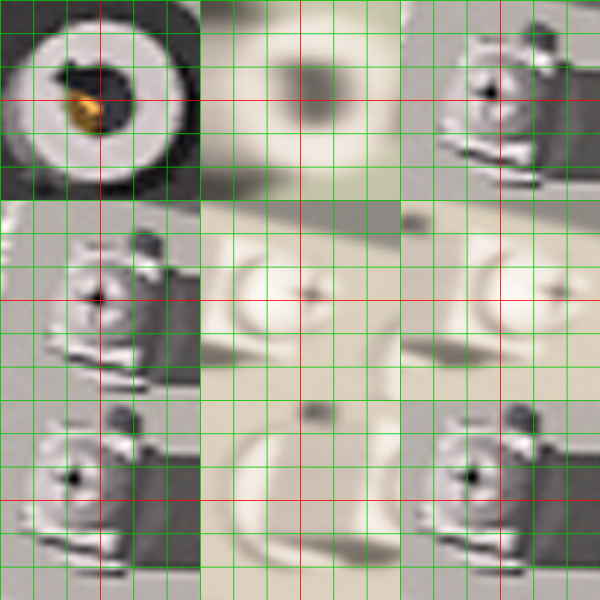

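```bash
python3 -m pendant '[[1,-19.3,43.5,0,0],[1,-19.3,43.5,0,0],[1,-19.3,43.5,0,0],[1,-19.3,43.5,0,0],[1,-19.3,43.5,0,0],[1,-19.3,43.5,0,0],[1,-19.3,43.5,0,0],[1,-19.3,43.5,0,0],[1,-19.3,43.5,0,0],[1,-19.3,43.5,0,0]]' 40
python3 -m pendant '[[1,0,0,0,8.5],[1,0,0,0,8.5],[1,0,0,0,8.5],[1,0,0,0,8.5],[1,0,0,0,8.5],[1,0,0,0,8.5],[1,0,0,0,8.5],[1,0,0,0,8.5],[1,0,0,0,8.5],[1,0,0,0,8.5]]'
python3 -m pendant '[[1,0,0,0,8.5],[1,0,0,0,8.5],[1,0,0,0,8.5],[1,0,0,0,8.5],[1,0,0,0,8.5],[1,0,0,0,8.5],[1,0,0,0,8.5],[1,0,0,0,8.5],[1,0,0,0,8.5],[1,0,0,0,8.5]]'
cat >> h.py <<'E'
def delta(x,y,z,yaw):
    s=r.sense(); Rm=R.from_euler("xyz",s["tcp_rot"],degrees=True).as_matrix()
    print(round(s["time"],2),"pose",np.round(s["tool_pos"],1),np.round(s["tcp_rot"],1),"F",np.round(s["ft_force"],1),"T",np.round(s["wrist_torque"],2),"gap",round(s["finger_gap"],1))
    print("go tool xyz",np.round(Rm.T@(np.array([x,y,z])-s["tool_pos"]),1),"turn",round(-((yaw-s["tcp_rot"][2]+180)%360-180),1))
E
python3 -c "
from h import *
delta(524,283.3,88,-104);print(r.sense()['joint_pos'])"
```

```text
time: 1.9
tool_pos: [525.2, 282.2, 231.5]
tcp_rot: [180.0, -0.0, 75.3]
ft_force: [0.5, 1.4, -0.6]
finger_gap: 85.4
time: 2.9
tool_pos: [523.8, 283.7, 231.3]
tcp_rot: [-180.0, -0.0, -10.0]
ft_force: [0.3, -0.4, 0.2]
finger_gap: 85.4
time: 3.9
tool_pos: [523.8, 283.7, 231.3]
tcp_rot: [180.0, -0.0, -95.0]
ft_force: [0.1, 0.8, -0.4]
finger_gap: 85.5
3.9 pose [523.8 283.7 231.3] [180.  -0. -95.] F [ 0.1  0.8 -0.4] T [ 0.    0.03 -0.03] gap 85.5
go tool xyz [  0.4  -0.3 143.3] turn 9.0
[2.35109658e+01 6.80735220e+00 8.59875215e+01 4.22900358e-04
 8.72062969e+01 1.18514984e+02]
```

```bash
python3 -m pendant '[[1,0,0,0,4.5],[1,0,0,30,4.5],[1,0,0,30,0],[1,0,0,30,0],[1,0,0,25,0],[1,0,0,18,0],[1,0,0,10,0],[1,0,0,0,0],[1,0,0,0,0]]'
python3 -c "
from h import *
delta(524,283.3,88,-104)
im,d=optics.snapshot('side');t,_=optics.snapshot('top')
c=lambda im,u,v,w=40:cv2.resize(im[v-w:v+w,u-w:u+w],(400,400),interpolation=cv2.INTER_CUBIC)
cv2.imwrite('pics/pre.png',np.hstack([c(im,302,270),c(t,203,216)]))"
```

```text
time: 4.8
tool_pos: [524.3, 283.9, 89.2]
tcp_rot: [-180.0, 0.0, -103.7]
ft_force: [0.8, 1.5, 1.0]
finger_gap: 85.5
4.8 pose [524.3 283.9  89.2] [-180.     0.  -103.7] F [0.8 1.5 1. ] T [-0.04 -0.03 -0.06] gap 85.5
go tool xyz [0.7 0.1 1.2] turn 0.3
```

View pics/pre.png

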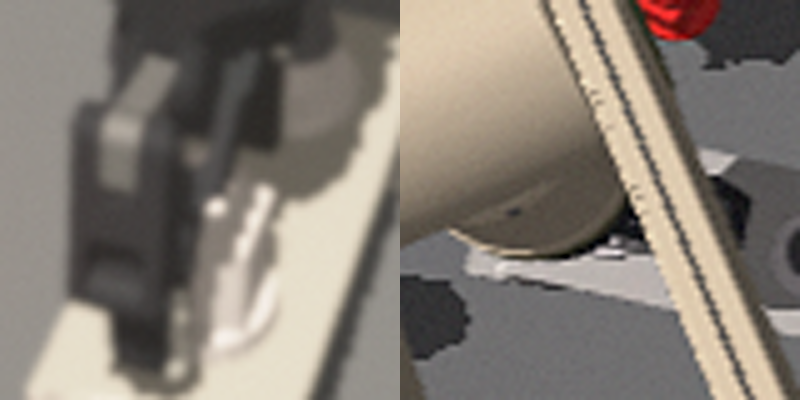

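The near finger (crop x 110–190, about pixel 292) stands squarely in front of the spindle's flat, and the other finger is behind it. Closing now.

```bash
python3 -m pendant '[[0,0,0,1,0],[0,0,0,0,0],[0,0,0,0,0],[0,0,0,0,0],[0,0,0,0,0],[0,0,0,0,0],[0,0,0,0,0],[0,0,0,0,0]]' 40
python3 -c "
from h import *
delta(524,283.3,88,-104)"
```

```text
time: 5.7
tool_pos: [524.0, 283.7, 87.6]
tcp_rot: [-180.0, 0.0, -103.7]
ft_force: [-0.5, -0.9, 4.8]
finger_gap: 27.1
5.7 pose [524.  283.7  87.6] [-180.     0.  -103.7] F [-0.5 -0.9  4.8] T [-0.17  0.16 -0.01] gap 27.1
go tool xyz [ 0.4 -0.1 -0.4] turn 0.3
```

Gap is 27 mm, which matches the flats. Lifting with a firmer grip.

```bash
python3 -m pendant '[[0,0,0,0,0],[0,0,0,-8,0],[0,0,0,-15,0],[0,0,0,-20,0],[0,0,0,-25,0],[0,0,0,-25,0],[0,0,0,-22,0],[0,0,0,-20,0],[0,0,0,-5,0],[0,0,0,0,0]]' 80
python3 - <<'E'
from h import *
delta(540,-158,205,-40)
im,d=optics.snapshot('side')
for f in ("side",):
    u,v=proj(f,[524,283,235])[0].astype(int);print(u,v); w=60
    cv2.imwrite('pics/lift.png',cv2.resize(im[max(v-w,0):v+w,u-w:u+w],(480,480),interpolation=cv2.INTER_CUBIC))
E
```

```text
time: 6.7
tool_pos: [524.2, 283.9, 228.5]
tcp_rot: [-179.9, 0.1, -103.7]
ft_force: [-0.1, 0.3, -4.7]
finger_gap: 26.8
6.7 pose [524.2 283.9 228.5] [-1.799e+02  1.000e-01 -1.037e+02] F [-0.1  0.3 -4.7] T [-0.01 -0.07 -0.02] gap 26.8
go tool xyz [ 425.8 -119.6   23.1] turn -63.7
303 205
```

View pics/lift.png

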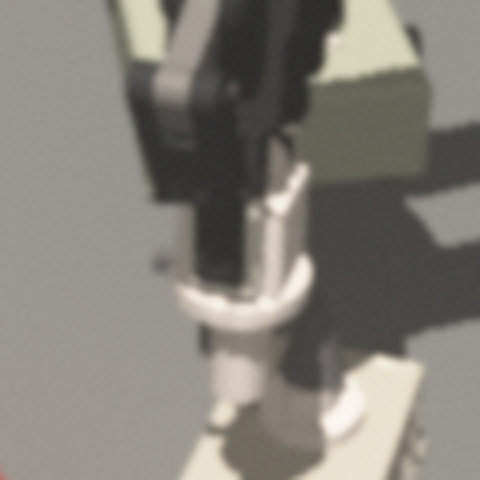

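The spindle is gripped upright and clear of the rack, with its screw to the left (+x), around crop (160,262). Moving to above the hub and turning.

```bash
python3 -m pendant '[[0,20,-5.6,0,0],[0,44,-12.4,0,0],[0,48,-13.4,0,0],[0,48,-13.4,0,0],[0,48,-13.4,0,0],[0,48,-13.4,0,0],[0,48,-13.4,0,0],[0,48,-13.4,0,0],[0,44,-12.4,0,0],[0,29.8,-8.8,0,0]]'
python3 -m pendant '[[0,0,0,0,-8],[0,0,0,0,-8],[0,0,0,0,-8],[0,0,0,0,-8],[0,0,0,0,-8],[0,0,0,0,-8],[0,0,0,0,-8],[0,0,0,0,-7.7],[0,0,0,0,0]]'
python3 - <<'E'
from h import *
delta(540,-158,185,-40);print(r.sense()['joint_pos'].round(1))
E
```

```text
time: 7.75
tool_pos: [538.1, -161.2, 225.2]
tcp_rot: [179.8, -0.0, -103.8]
ft_force: [0.8, 1.4, -4.6]
finger_gap: 26.8
time: 8.65
tool_pos: [538.5, -157.9, 225.3]
tcp_rot: [179.9, 0.2, -39.8]
ft_force: [0.3, 0.9, -4.5]
finger_gap: 26.7
8.65 pose [ 538.5 -157.9  225.3] [179.9   0.2 -39.8] F [ 0.3  0.9 -4.5] T [-0.02  0.    0.04] gap 26.7
go tool xyz [ 1.3 -0.9 40.3] turn 0.2
[-21.6   1.8  91.9  -0.   86.5  18.3]
```

```bash
python3 -m pendant '[[0,1.3,-0.9,10,0],[0,0,0,14,0],[0,0,0,10,0],[0,0,0,3,0],[0,0,0,0,0],[0,0,0,0,0]]'
python3 - <<'E'
from h import *
delta(540,-158,182,-40)
out=[]
for n in("side","top"):
    im,d=optics.snapshot(n); cv2.imwrite(f"pics/{n}1.png",im)
    u,v=proj(n,[540,-158,140])[0].astype(int); w=32
    c=cv2.resize(im[v-w:v+w,u-w:u+w],(400,400),interpolation=cv2.INTER_CUBIC)
    f=400/(2*w)
    if n=="side":
        for P in ([540,-158,125],[540,-158,131]):
            p=(proj(n,P)[0]-[u-w,v-w])*f; cv2.circle(c,tuple(p.astype(int)),3,(0,0,255),-1)
    out.append(c)
cv2.imwrite("pics/above.png",np.hstack(out))
E
```

```text
time: 9.25
tool_pos: [541.2, -158.5, 190.5]
tcp_rot: [-180.0, -0.0, -40.0]
ft_force: [-0.0, -0.1, -3.9]
finger_gap: 26.8
9.25 pose [ 541.2 -158.5  190.5] [-180.   -0.  -40.] F [-0.  -0.1 -3.9] T [-0.01 -0.02  0.05] gap 26.8
go tool xyz [-1.2  0.4  8.5] turn 0.0
```

View pics/above.png

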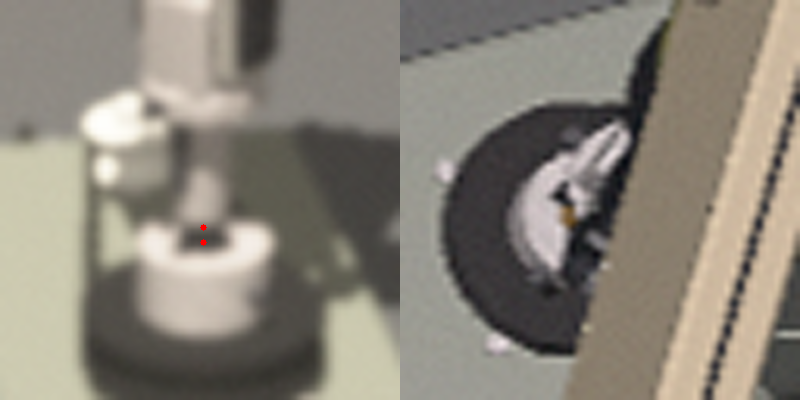

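In the side view the shaft (crop x≈206) lines up with the hub (x≈206), and the tip is just above the mouth. The top view shows the keyway at (562,190), but the arm hides the rest. Lowering the pilot into the bore.

```bash
python3 -m pendant '[[0,-0.6,0.5,0,0],[0,0,0,4,0],[0,0,0,4,0],[0,0,0,4,0],[0,0,0,2,0],[0,0,0,0,0],[0,0,0,0,0]]'
python3 - <<'E'
from h import *
delta(539.6,-158,171.6,-40)
E
```

```text
time: 10.05
tool_pos: [540.3, -158.4, 176.2]
tcp_rot: [180.0, 0.0, -40.0]
ft_force: [0.4, 0.5, -4.0]
finger_gap: 26.5
10.05 pose [ 540.3 -158.4  176.2] [180.   0. -40.] F [ 0.4  0.5 -4. ] T [ 0.04 -0.01  0.  ] gap 26.5
go tool xyz [-0.8  0.1  4.6] turn 0.0
```

```bash
python3 -m pendant '[[0,-0.6,0.1,2,0],[0,0,0,3,0],[0,0,0,2,0],[0,0,0,0,0],[0,0,0,0,0]]'
python3 -c "
from h import *
delta(539.6,-158,166,-40)"
python3 -m pendant '[[0,0,0,1.5,0],[0,0,0,1.5,0],[0,0,0,1,0],[0,0,0,0,0],[0,0,0,0,0]]'
python3 -c "
from h import *
delta(539.6,-158,160,-40)"
```

```text
time: 10.55
tool_pos: [539.7, -158.1, 169.2]
tcp_rot: [180.0, 0.0, -40.0]
ft_force: [0.8, 0.6, -3.5]
finger_gap: 27.0
10.55 pose [ 539.7 -158.1  169.2] [180.   0. -40.] F [ 0.8  0.6 -3.5] T [ 0.02 -0.02 -0.05] gap 27.0
go tool xyz [-0.1 -0.   3.2] turn 0.0
time: 11.05
tool_pos: [539.6, -158.0, 165.1]
tcp_rot: [180.0, 0.0, -40.0]
ft_force: [-1.0, 1.1, -4.8]
finger_gap: 26.6
11.05 pose [ 539.6 -158.   165.1] [180.   0. -40.] F [-1.   1.1 -4.8] T [ 0.1   0.08 -0.02] gap 26.6
go tool xyz [-0.  -0.   5.1] turn 0.0
```

No contact at 2.5 mm past the key's level, so the key seems to be entering. Continuing in small steps.

```bash
python3 -m pendant '[[0,0,0,1.5,0],[0,0,0,1.5,0],[0,0,0,1,0],[0,0,0,0,0],[0,0,0,0,0]]'
python3 -c "
from h import *
delta(539.6,-158,156,-40)"
python3 -m pendant '[[0,0,0,1.5,0],[0,0,0,1.5,0],[0,0,0,1,0],[0,0,0,0,0],[0,0,0,0,0]]'
python3 -c "
from h import *
delta(539.6,-158,156,-40)"
```

```text
time: 11.55
tool_pos: [539.6, -158.0, 161.0]
tcp_rot: [180.0, 0.0, -40.0]
ft_force: [-1.0, 1.3, -4.5]
finger_gap: 26.8
11.55 pose [ 539.6 -158.   161. ] [180.   0. -40.] F [-1.   1.3 -4.5] T [0.28 0.22 0.05] gap 26.8
go tool xyz [-0. -0.  5.] turn 0.0
time: 12.05
tool_pos: [539.6, -158.0, 157.1]
tcp_rot: [180.0, 0.0, -40.0]
ft_force: [-2.8, 2.0, -4.5]
finger_gap: 26.9
12.05 pose [ 539.6 -158.   157.1] [180.   0. -40.] F [-2.8  2.  -4.5] T [0.42 0.42 0.03] gap 26.9
go tool xyz [-0.   0.   1.1] turn 0.0
```

The key is in, with 19 mm left to go. There's a small side load along −tool x, so I'll ease it off and keep pushing.

```bash
python3 -m pendant '[[0,-0.6,0,1,0],[0,0,0,1.5,0],[0,0,0,1.5,0],[0,0,0,1.5,0],[0,0,0,0.5,0],[0,0,0,0,0]]'
python3 -c "
from h import *
delta(539.6,-158,137.6,-40)"
python3 -m pendant '[[0,0,0,1.5,0],[0,0,0,1.5,0],[0,0,0,1,0],[0,0,0,0,0],[0,0,0,0,0]]'
python3 -c "
from h import *
delta(539.6,-158,137.6,-40)"
```

```text
time: 12.65
tool_pos: [539.4, -157.9, 151.3]
tcp_rot: [-180.0, -0.0, -40.0]
ft_force: [0.7, 1.2, -4.2]
finger_gap: 26.9
12.65 pose [ 539.4 -157.9  151.3] [-180.   -0.  -40.] F [ 0.7  1.2 -4.2] T [ 0.05 -0.02 -0.04] gap 26.9
go tool xyz [ 0.2 -0.  13.7] turn 0.0
time: 13.15
tool_pos: [539.5, -157.9, 147.7]
tcp_rot: [-180.0, -0.0, -40.0]
ft_force: [-1.6, 1.1, 2.2]
finger_gap: 27.1
13.15 pose [ 539.5 -157.9  147.7] [-180.   -0.  -40.] F [-1.6  1.1  2.2] T [0.11 0.29 0.04] gap 27.1
go tool xyz [ 0.1  0.1 10.1] turn 0.0
```

Ejector contact has begun at exactly the expected height (TCP 147.7, 10 mm to go).

```bash
python3 -m pendant '[[0,0,0,1.5,0],[0,0,0,1.5,0],[0,0,0,1.5,0],[0,0,0,1.5,0],[0,0,0,1,0],[0,0,0,0,0],[0,0,0,0,0]]'
python3 -c "
from h import *
delta(539.6,-158,137.6,-40)"
python3 -m pendant '[[0,0,0,1,0],[0,0,0,1,0],[0,0,0,0.5,0],[0,0,0,0,0],[0,0,0,0,0]]'
python3 -c "
from h import *
delta(539.6,-158,137.6,-40)"
```

```text
time: 13.85
tool_pos: [539.6, -157.9, 141.2]
tcp_rot: [-180.0, -0.0, -40.0]
ft_force: [-2.9, 0.9, 6.7]
finger_gap: 26.9
13.85 pose [ 539.6 -157.9  141.2] [-180.   -0.  -40.] F [-2.9  0.9  6.7] T [0.33 0.75 0.02] gap 26.9
go tool xyz [0.1 0.1 3.6] turn 0.0
time: 14.35
tool_pos: [539.6, -157.8, 139.0]
tcp_rot: [-180.0, -0.1, -40.0]
ft_force: [-3.9, 2.1, 9.4]
finger_gap: 26.5
14.35 pose [ 539.6 -157.8  139. ] [-1.8e+02 -1.0e-01 -4.0e+01] F [-3.9  2.1  9.4] T [0.38 0.97 0.04] gap 26.5
go tool xyz [0.1 0.1 1.4] turn 0.0
```

```bash
python3 -m pendant '[[0,-0.6,0.2,0.5,0],[0,0,0,0.5,0],[0,0,0,0.5,0],[0,0,0,0,0],[0,0,0,0,0]]'
python3 -c "
from h import *
delta(539.6,-158,137.6,-40)"
python3 -m pendant '[[0,0,0,0.5,0],[0,0,0,0.5,0],[0,0,0,0,0],[0,0,0,0,0]]'
python3 -c "
from h import *
delta(539.6,-158,137.6,-40)"
```

```text
time: 14.85
tool_pos: [539.5, -157.8, 138.0]
tcp_rot: [-180.0, -0.1, -40.0]
ft_force: [-3.3, 1.0, 9.6]
finger_gap: 27.0
14.85 pose [ 539.5 -157.8  138. ] [-1.8e+02 -1.0e-01 -4.0e+01] F [-3.3  1.   9.6] T [ 0.32  0.69 -0.01] gap 27.0
go tool xyz [0.1 0.1 0.4] turn 0.0
time: 15.25
tool_pos: [539.5, -157.8, 137.7]
tcp_rot: [-180.0, -0.1, -40.0]
ft_force: [-5.7, 2.2, 14.2]
finger_gap: 26.7
15.25 pose [ 539.5 -157.8  137.7] [-1.8e+02 -1.0e-01 -4.0e+01] F [-5.7  2.2 14.2] T [0.52 1.34 0.02] gap 26.7
go tool xyz [0.1 0.1 0.1] turn 0.0
```

```bash
python3 -m pendant '[[0,-0.5,0.4,0.5,0],[0,0,0,0.5,0],[0,0,0,0.5,0],[0,0,0,0,0],[0,0,0,0,0]]'
python3 -c "
from h import *
delta(539.6,-158,137.6,-40)"
python3 -m pendant '[[0,0,0,0.5,0],[0,0,0,0.5,0],[0,0,0,0,0],[0,0,0,0,0]]'
python3 - <<'E'
from h import *
delta(539.6,-158,137.6,-40)
im,d=optics.snapshot("side")
u,v=proj("side",[540,-158,140])[0].astype(int); w=30
cv2.imwrite("pics/home.png",cv2.resize(im[v-w:v+w,u-w:u+w],(540,540),interpolation=cv2.INTER_CUBIC))
E
```

```text
time: 15.75
tool_pos: [539.6, -157.9, 137.7]
tcp_rot: [-179.9, -0.2, -39.9]
ft_force: [-8.6, 4.1, 23.1]
finger_gap: 26.6
15.75 pose [ 539.6 -157.9  137.7] [-179.9   -0.2  -39.9] F [-8.6  4.1 23.1] T [ 0.91  1.8  -0.03] gap 26.6
go tool xyz [0.1 0.1 0.1] turn 0.1
time: 16.15
tool_pos: [539.6, -157.9, 137.6]
tcp_rot: [-179.9, -0.2, -39.9]
ft_force: [-12.4, 5.6, 29.9]
finger_gap: 26.8
16.15 pose [ 539.6 -157.9  137.6] [-179.9   -0.2  -39.9] F [-12.4   5.6  29.9] T [ 1.15  2.51 -0.04] gap 26.8
go tool xyz [0.1 0.1 0. ] turn 0.1
```

View pics/home.png

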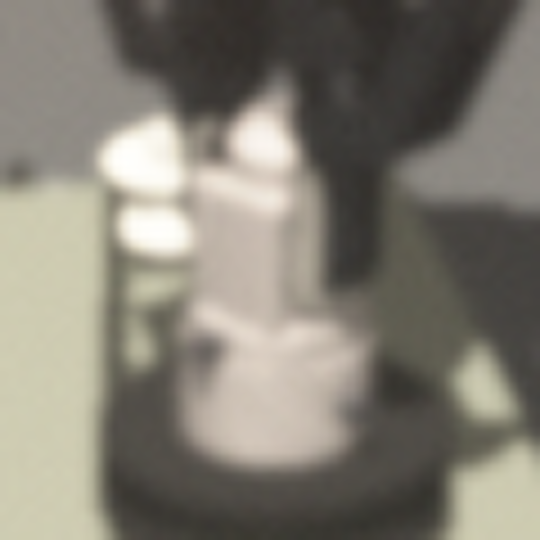

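The flange sits flat on the hub with no gap (crop row ≈330–345), the screw is over the key side, and the height stopped at exactly the predicted value. I'll let it settle briefly, then hand in.

```bash
python3 -m pendant '[[0,0,0,0,0],[0,0,0,0,0],[0,0,0,0,0],[0,0,0,0,0],[0,0,0,0,0]]'
python3 - <<'E'
from h import *
delta(539.6,-158,137.6,-40)
print(hand_in())
E
```

```text
time: 16.7
tool_pos: [539.6, -157.9, 137.6]
tcp_rot: [-179.9, -0.2, -39.9]
ft_force: [-13.1, 6.2, 30.5]
finger_gap: 26.3
16.7 pose [ 539.6 -157.9  137.6] [-179.9   -0.2  -39.9] F [-13.1   6.2  30.5] T [ 1.21  2.42 -0.07] gap 26.3
go tool xyz [0.1 0.1 0. ] turn 0.1
the job is handed in; nothing more can be done
None
```

I moved the collet spindle from the rack to the hub, turned it about 64° so the key went into the keyway, and pressed it home against the ejector. I handed in at 16.7 s, still gripping it at an 80 N setting. The hand-in reports no verdict, so I don't know the result.

**Last checks:**
- **Seating:** the tool stopped at z = 137.6 mm, exactly the height expected with the flange on the hub. The last 2.5 mm of commanded push moved it only about 0.1 mm. The ejector first pushed back about 10 mm above that height, as expected.
- **Picture:** in the side view the flange sits on the hub with no visible gap.
- **Grip and tilt:** the gap was 26.3 mm (26.3–27.1 mm since the grasp, against 28 mm flats). The tool was within about 0.2° of vertical and held still with about 30 N of upward reaction.

**Disagreements:**
- **Side load:** about 14 N remained at the end. It grew as I pressed, and my small sideways corrections did not remove it.
- **Cameras:** the two views differed by about 2–3 mm on absolute positions, but agreed within about 0.5 mm on the offset from spindle to hub.
- **Unchecked:** I did not re-measure the reamer, jar, cup or shaping block after the moves. The planned path cleared them all.

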